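Sort three grinder attachments into their own trays

ROBOT

A 7-joint arm with a two-finger parallel gripper is mounted at the origin on the work surface. World frame = base frame: x ahead of the robot, y to its left, z up, the work surface at z = 0. Lengths are in m, angles in rad, forces in N, time in s.
With the tool pointing down it reaches from about 0.4 to 0.875 m from the base axis. Payload 19.3 kg.
Tool frame: the origin (TCP) lies at the very end of the fingers, on their centre line; the grasp point (between the pads) lies 19 mm behind it; z points along the fingers, y is the direction in which the jaws open and shut (so a half turn about z gives the same grasp; the last joint's range is limited). The gripper opens to 85 mm and grips with 20 to 120 N. Pads are 22 mm wide; open, the fingers measure 114 mm over their backs; the gripper's body (76 mm by 85 mm) begins 54 mm behind the grasp point. The pads swing forward as they close: fully open they stand 13 mm farther back than shut.
Start: joints at [1.055, 0.521, -0.036, 1.599, 0.021, 1.021, -0.113], TCP at [0.269, -0.564, 0.231] pointing down, gripper open.
Joint ranges: [-2.91, 2.91], [-0.3, 2.13], [-1.5, 1.42], [0.17, 2.43], [-1.26, 4.41], [0.16, 1.93], [-2.52, 2.52]. Speed limits (rad/s): [1.89, 1.89, 2.39, 2.39, 3.01, 3.01, 3.01].

INTERFACE

Orientations are given as [roll, pitch, yaw] about the fixed x, y, z axes, in that order (R = Rz(yaw) Ry(pitch) Rx(roll)).
In Python, from workcell import bot, grab_frame, calibration, workorder gives the robot as it stands.
- The arm moves only by the tool move_arm, never from a script. Its arguments are lists of equal length, an entry for each row: "jaw": the closure in counts, from 0 (fully open) to 255 (shut); "dp": the shift along the tool's x, y, z in units of 800 mm (1.0 is 800 mm), a list of three; "rotation": the turn, a rotation vector about the tool's x, y, z in units of pi rad (1.0 is pi rad), a list of three. In form: {"jaw": [jaw, ...], "dp": [[dx, dy, dz], ...], "rotation": [[rx, ry, rz], ...]}. A call has 1 to 10 rows; each row shifts and turns the commanded pose from where the row before left it, along the tool's axes as they then stand; what a row does not reach is not made up. A row lasts 1/8 s, in which the tool goes at most 62.5 mm and 10.7 degrees, less where a joint would pass 70% of its speed; a pose out of reach is approached as far as the arm can. A call with a number of a shift or a turn outside -1 to 1 is refused whole. A call with a gripper value outside its range is refused whole. The fingers move at their own pace and stop on an object; "squeeze" is the grip in N (left out, the last holds). Time passes only in rows, so rows that do not move let the fingers close. It gives the time, the measured TCP pose, the force and the opening at its end, in the units of the state.
- bot.observe(): the state, without advancing time (a new reading comes with each control period).
- grab_frame(name): name is "side" or "top"; returns the picture (384x512x3 uint8, blue, green, red); there is no depth.
- calibration(name): a dict with "camera_matrix" (3x3 intrinsics, pixels), "T" (4x4, takes a point from camera to world coordinates). Camera axes: x right, y down, z forward; pixel columns grow to the right and rows downward; lengths in m; the calibration is good to about 2 mm. A picture is of the moment at which its call begins. calibration takes no time and is no camera call.
- workorder.job_done(): hands the job in, once; it reports no verdict.
The state is a dict: "clock": time; "qpos": joint angles; "qd": joint speeds; "joint_efforts": joint torques, N m; "position": TCP position; "tool_rot": TCP orientation; "force": force on the tool from outside, world axes, zero at the start; "moment": the same for the moment, N m; "grip_width": finger opening in m.
Only numpy, scipy, OpenCV 4.12 (cv2) and the standard library are available. Lean on these libraries where they do the work, as an engineer would, in place of code of your own. Each camera call takes 0.05 s, during which the arm holds its last target. There are 200 camera calls.

TASK

The three grinder attachments were put back in the wrong trays: move them round so that each stands upright in the tray of its own colour (wire brush in yellow, grinding stone in red, sanding pad in blue), released. Use the pile of plywood offcuts as the parking spot: set the one that has to wait down upright on top of it, let go of it there, and fetch it when its tray is free. Do not knock an attachment over, and leave the tape measure, spanner and angle iron where they lie.

Things in the scene. Friction and masses are not known exactly. Their poses are not given: they have to be found in the camera images.
- wire_brush: Wire cup brush: brass bristle skirt, yellow cap. The base is a 60 mm disc that stands flat; origin: centre of the underside of the base, z up along the shank. On top is a plain round upright steel shank, 24 mm in diameter, to grip it by from any side: it runs from 40 to 70 mm above the origin. Painted yellow cap under the shank, 54 mm in diameter. Weighs 0.2 to 0.4 kg.
- stone_cup: Grinding stone cup: grey stone, red cap. The base is a 60 mm disc that stands flat; origin: centre of the underside of the base, z up along the shank. On top is a plain round upright steel shank, 24 mm in diameter, to grip it by from any side: it runs from 34 to 64 mm above the origin. Painted red cap under the shank, 56 mm in diameter. Weighs 0.2 to 0.4 kg.
- sanding_pad: Sanding pad: black rubber disc, blue cap. The base is a 60 mm disc that stands flat; origin: centre of the underside of the base, z up along the shank. On top is a plain round upright steel shank, 24 mm in diameter, to grip it by from any side: it runs from 22 to 52 mm above the origin. Painted blue cap under the shank, 56 mm in diameter. Weighs 0.15 to 0.3 kg.
- brush_tray: Yellow painted round steel tray fixed to the bench, the home of the wire brush. Outside diameter 92 mm, inside 84 mm, wall 4 mm; floor 4 mm above the bench, rim 12 mm above the bench. Origin: centre of its underside, on the bench; z up. At the start the sanding pad stands in it.
- stone_tray: Red painted round steel tray fixed to the bench, the home of the grinding stone. Outside diameter 92 mm, inside 84 mm, wall 4 mm; floor 4 mm above the bench, rim 12 mm above the bench. Origin: centre of its underside, on the bench; z up. At the start the wire brush stands in it.
- pad_tray: Blue painted round steel tray fixed to the bench, the home of the sanding pad. Outside diameter 92 mm, inside 84 mm, wall 4 mm; floor 4 mm above the bench, rim 12 mm above the bench. Origin: centre of its underside, on the bench; z up. At the start the grinding stone stands in it.
- wood_pile: Pile of square plywood offcuts, firm and fixed, 120 mm by 120 mm on top (boards below up to 128 mm, slightly turned), empty at the start. Origin: centre of its flat top face, z up, x and y along the edges of the top. The height of the pile differs from start to start: the top is 24 to 60 mm above the bench.
- tape: Bystander: red tape measure standing on the bench, 70 x 36 mm, 68 mm high, loose. Origin: centre of its underside.
- spanner: Bystander: steel spanner lying flat on the bench, about 180 mm long, loose. Origin: centre of its underside; x along its length.
- angle_iron: Bystander: dark offcut of steel angle, 90 mm long, 50 x 50 mm legs, 5 mm thick, loose. Origin: centre of the underside of the lying leg; x along its length; the upright leg stands along its -y edge.
Mind the look-alikes: they are no part of the job. Of the things shaped like the brush_tray, the yellow one is meant.

How it is judged:
By the outcome, as a careful person would: the job done as asked, in the order asked, and still so for the second after the job is handed in, with the robot touching nothing.
It also fails if it takes over 118 s, if anything falls off the work surface, if the arm or the gripper's body presses on something with over 40 N, if the wrist force passes 120 N, or if a joint passes its speed limit or range.

## Working session

There is one attempt and no reset: what is moved stays moved. The work goes in short steps, Python scripts to look and compute and a tool call to move; the robot and the scene stay as the last step left them, time stands still between calls to the robot, and variables do not carry over. Pictures are saved under pics/ and viewed, about 12 in all and at most 16, crops included, and the job is handed in when it is done.

Besides the shell and the picture viewer there is one more tool, called after ">>>" as name(argument=value, ...) on one line, values as JSON. move_arm: Moves the arm, as the interface text tells. Shifts and turns lie within -1 to 1; 1 stands for 800 mm of shift or pi rad of turn. Its arguments: {"type":"object","properties":{"jaw":{"type":"array","items":{"type":"number"}},"dp":{"type":"array","items":{"type":"array","items":{"type":"number","minimum":-1,"maximum":1}}},"rotation":{"type":"array","items":{"type":"array","items":{"type":"number","minimum":-1,"maximum":1}}},"squeeze":{"type":"number"}},"required":["jaw","dp","rotation"]}

```bash
mkdir -p pics; ls; python3 - <<'E'
from workcell import bot, grab_frame, calibration, workorder
import cv2
for n in("top","side"):
    cv2.imwrite(f"pics/{n}0.png",grab_frame(n)); c=calibration(n); print(n,c["camera_matrix"],c["T"])
print(bot.observe())
E
```

```text
pics
top [[495.96801781   0.         259.06970735]
 [  0.         495.96801781 190.18074424]
 [  0.           0.           1.        ]] [[-0.00802188 -0.99246405  0.12227332  0.42753891]
 [-0.99969907  0.01079429  0.02202834  0.03201832]
 [-0.02318219 -0.12205982 -0.99225198  1.62965003]
 [ 0.          0.          0.          1.        ]]
side [[367.84845349   0.         253.04710847]
 [  0.         367.84845349 190.03641075]
 [  0.           0.           1.        ]] [[-0.97158326 -0.17640292  0.15782262  0.41406978]
 [-0.23575021  0.66157693 -0.71185519  0.81533277]
 [ 0.02116153 -0.7288333  -0.68436409  0.82554672]
 [ 0.          0.          0.          1.        ]]
{'clock': 0.1, 'qpos': array([ 1.0548191 ,  0.52195817, -0.03633947,  1.5999151 ,  0.02120628,
        1.02108638, -0.11277372]), 'qd': array([-0.00037983, -0.00094817, -0.00012617,  0.00029957,  0.00106427,
        0.00073449, -0.00073431]), 'joint_efforts': array([ 2.50128869e-03, -9.28496075e+01,  1.98353738e+00, -3.70537090e+01,
        1.80672412e-02,  5.22325587e-03,  1.43782859e-04]), 'position': array([ 0.26932949, -0.56368061,  0.23079366]), 'tool_rot': array([-3.14061307e+00,  6.64172313e-05,  4.45805630e-01]), 'force': array([-0.37259637,  0.35046905,  0.71308264]), 'moment': array([-0.01700767, -0.01731886,  0.02191194]), 'grip_width': 0.08521638651378291}
```

View pics/top0.png

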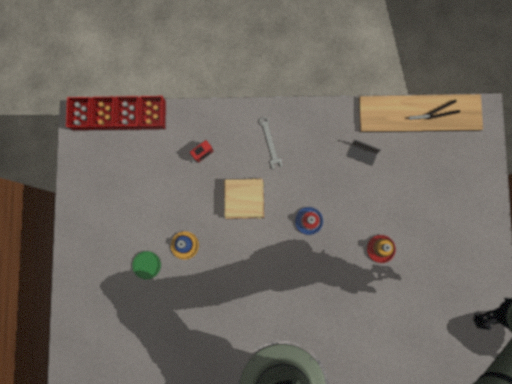

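View pics/side0.png

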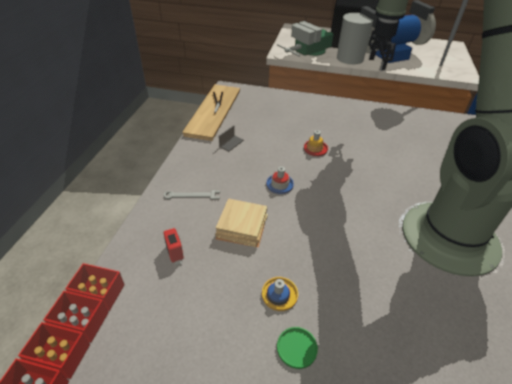

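Top view: the pad stands in the yellow tray at (183,244), the stone in the blue tray at (309,220), the brush in the red tray at (381,248), and the pile is at (244,198). The green tray at (146,264) is the look-alike. I'll enlarge crops next.

```bash
python3 - <<'E'
import cv2,numpy as np
t=cv2.imread("pics/top0.png");s=cv2.imread("pics/side0.png")
def crop(im,x,y,w,h,f): return cv2.resize(im[y:y+h,x:x+w],None,fx=f,fy=f,interpolation=cv2.INTER_CUBIC)
a=[crop(t,x,y,50,50,8)[:300*2] for x,y in((158,219),(284,195),(356,223),(219,173))]
cv2.imwrite("pics/topc.png",cv2.resize(np.vstack([np.hstack(a[:2]),np.hstack(a[2:])]),(600,600)))
b=[crop(s,x,y,60,60,5) for x,y in((250,264),(250,150),(286,116),(212,192))]
cv2.imwrite("pics/sidec.png",np.vstack([np.hstack(b[:2]),np.hstack(b[2:])]))
E
```

```text
(no output)
```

View pics/topc.png

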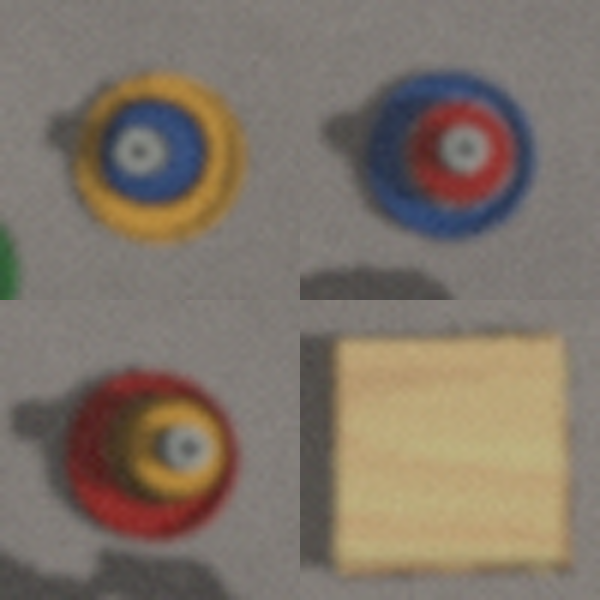

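View pics/sidec.png

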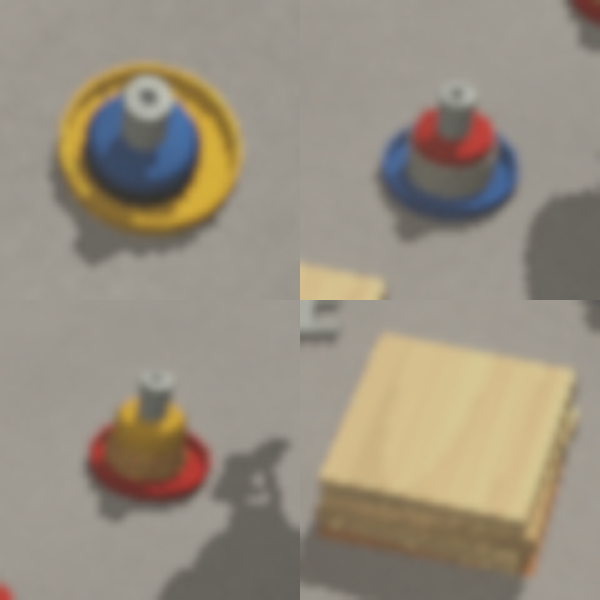

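```bash
cat > h.py <<'E'
import numpy as np
from workcell import calibration
def ray(n,u,v):
    c=calibration(n);T=c["T"];d=T[:3,:3]@np.linalg.inv(c["camera_matrix"])@[u,v,1];return T[:3,3],d
def atz(n,u,v,z):
    o,d=ray(n,u,v);return o+d*(z-o[2])/d[2]
def tri(*ps):
    A=np.zeros((3,3));b=np.zeros(3)
    for p in ps:
        o,d=ray(*p);d=d/np.linalg.norm(d);M=np.eye(3)-np.outer(d,d);A+=M;b+=M@o
    return np.linalg.solve(A,b)
E
python3 - <<'E'
from h import *
np.set_printoptions(precision=4,suppress=True)
t=lambda x,y,ox,oy:("top",(x+.5)/6-.5+ox,(y+.5)/6-.5+oy)
s=lambda x,y,ox,oy:("side",(x+.5)/5-.5+ox,(y+.5)/5-.5+oy)
for n,a,z,b in(("pad shank",t(139,151,158,219),.056,s(148,97,250,264)),("stone shank",t(165,149,284,195),.068,s(158,92,250,150)),("brush shank",t(188,147,356,223),.074,s(156,79,286,116)),
 ("ytray",t(161,157,158,219),.012,s(150,147,250,264)),("btray",t(150,155,284,195),.012,s(150,171,250,150)),("rtray",t(152,155,356,223),.012,s(149,159,286,116))):
    print(n,atz(*a,z),atz(*b,z),tri(a,b))
tc=[(35,38),(264,35),(270,265),(36,272)];sc=[(277,72),(80,33),(22,178),(225,223)]
import itertools
T=[t(*p,219,173) for p in tc];S=[s(*p,212,192) for p in sc]
cm=lambda L:(L[0][0],np.mean([l[1] for l in L]),np.mean([l[2] for l in L]))
print("pile",tri(cm(T),cm(S)))
for z in(.03,.04,.05):
  P=[atz(*p,z) for p in T];print(z,np.array(P)[:,:2].ravel(),np.linalg.norm(P[0]-P[1]),np.linalg.norm(P[1]-P[2]))
  P=[atz(*p,z) for p in S];print("s",np.array(P)[:,:2].ravel(),np.linalg.norm(P[0]-P[1]),np.linalg.norm(P[1]-P[2]))
E
```

```text
pad shank [0.4532 0.3164 0.056 ] [0.4533 0.317  0.056 ] [0.4533 0.3166 0.0553]
stone shank [ 0.5256 -0.0961  0.068 ] [ 0.5255 -0.0968  0.068 ] [ 0.5255 -0.096   0.0687]
brush shank [ 0.4373 -0.3283  0.074 ] [ 0.4374 -0.3272  0.074 ] [ 0.4374 -0.3285  0.0731]
ytray [0.4506 0.3124 0.012 ] [0.4492 0.3166 0.012 ] [0.4501 0.3133 0.0066]
btray [ 0.526  -0.0925  0.012 ] [ 0.5241 -0.0827  0.012 ] [ 0.526  -0.0933  0.0024]
rtray [ 0.4336 -0.3232  0.012 ] [ 0.4326 -0.315   0.012 ] [ 0.4332 -0.3248  0.005 ]
pile [0.5992 0.1169 0.04  ]
0.03 [0.6629 0.1804 0.6632 0.0558 0.5381 0.0536 0.5355 0.1798] 0.12463231520386918 0.12510771550546726
s [0.5401 0.0455 0.6647 0.0437 0.663  0.1651 0.5436 0.168 ] 0.12455172739746602 0.1213814699000069
0.04 [0.6615 0.1795 0.6617 0.0556 0.5374 0.0535 0.5348 0.1789] 0.1238531928140191 0.12432562121367899
s [0.5385 0.0552 0.6615 0.0534 0.6599 0.1733 0.542  0.1762] 0.1229861156790554 0.11985570822938058
0.05 [0.66   0.1785 0.6602 0.0555 0.5367 0.0534 0.5342 0.1779] 0.12307407042416899 0.1235435269218907
s [0.5369 0.0648 0.6584 0.0631 0.6567 0.1815 0.5404 0.1843] 0.12142050396064488 0.11832994655875426
```

>>> move_arm(jaw=[0, 0, 0, 0, 0, 0, 0, 0, 0, 0], dp=[[0, 0, 0], [0, 0, 0], [0, 0, 0], [0.035, -0.049, 0], [0.035, -0.049, 0], [0.035, -0.049, 0], [0.035, -0.049, 0], [0.035, -0.049, 0], [0.035, -0.049, 0], [0, 0, 0]], rotation=[[0, 0, 0.0473], [0, 0, 0.0473], [0, 0, 0.0473], [0, 0, 0], [0, 0, 0], [0, 0, 0], [0, 0, 0], [0, 0, 0], [0, 0, 0], [0, 0, 0]], squeeze=50)

```text
clock: 1.35
position: [0.4396, -0.3255, 0.2311]
tool_rot: [-3.14, -0.0, 0.005]
force: [-0.0, -1.0, 0.5]
grip_width: 0.0852
```

>>> move_arm(jaw=[0, 0, 0, 0, 0, 0, 0], dp=[[-0.003, 0.003, 0], [0, 0, 0.05], [0, 0, 0.05], [0, 0, 0.05], [0, 0, 0.05], [0, 0, 0.028], [0, 0, 0]], rotation=[[0, 0, 0], [0, 0, 0], [0, 0, 0], [0, 0, 0], [0, 0, 0], [0, 0, 0], [0, 0, 0]])

```text
clock: 2.22
position: [0.4333, -0.3318, 0.0476]
tool_rot: [-3.14, 0.003, -0.002]
force: [-0.2, -0.5, 0.8]
grip_width: 0.0856
```

```bash
python3 - <<'E'
from workcell import grab_frame
import cv2,numpy as np
s=grab_frame("side")[80:200,256:376];t=grab_frame("top")[190:310,320:440]
cv2.imwrite("pics/g1.png",np.hstack([cv2.resize(i,(400,400),interpolation=2) for i in(s,t)]))
E
```

```text
(no output)
```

View pics/g1.png

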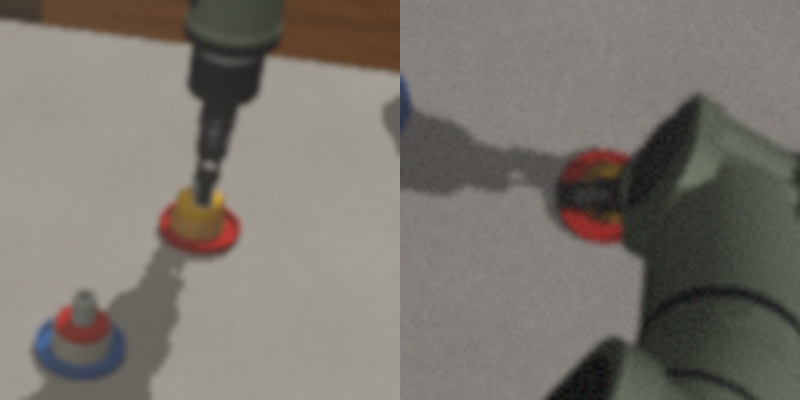

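The fingers straddle the brush shank over the red tray. I'll re-read the settled pose before closing.

```bash
python3 - <<'E'
from workcell import bot
o=bot.observe();print(o["clock"],o["position"],o["tool_rot"],o["qpos"],o["force"])
E
```

```text
2.325 [ 0.43468135 -0.33212187  0.04954971] [ 3.14108087e+00 -9.69916839e-05 -1.35311053e-03] [ 5.43885278e-01  6.63607964e-01 -2.88759658e-05  1.93493194e+00
  7.86150228e-04  5.42705597e-01 -1.02896005e+00] [ 0.00430294  0.74280095 -0.23148613]
```

>>> move_arm(jaw=[0, 255, 255, 255, 255, 255, 255], dp=[[0.003, -0.005, 0], [0, 0, 0], [0, 0, 0], [0, 0, 0], [0, 0, 0], [0, 0, 0], [0, 0, 0]], rotation=[[0, 0, 0], [0, 0, 0], [0, 0, 0], [0, 0, 0], [0, 0, 0], [0, 0, 0], [0, 0, 0]])

```text
clock: 3.2
position: [0.4375, -0.3273, 0.0489]
tool_rot: [3.141, -0.0, -0.0]
force: [-0.0, -2.6, 1.7]
grip_width: 0.0225
```

>>> move_arm(jaw=[255, 255, 255, 255, 255, 255, 255], dp=[[0, 0, -0.01], [0, 0, -0.03], [0, 0, -0.05], [0, 0, -0.05], [0, 0, -0.05], [0, 0, -0.04], [0, 0, -0.02]], rotation=[[0, 0, 0], [0, 0, 0], [0, 0, 0], [0, 0, 0], [0, 0, 0], [0, 0, 0], [0, 0, 0]])

```text
clock: 4.08
position: [0.4376, -0.3271, 0.2506]
tool_rot: [3.141, -0.001, 0.0]
force: [-0.2, 0.3, -3.1]
grip_width: 0.0223
```

```bash
python3 - <<'E'
from workcell import grab_frame,bot
import cv2,numpy as np
s=grab_frame("side")[40:240,206:406]
o=bot.observe();print(o["position"],o["force"],o["grip_width"])
cv2.imwrite("pics/g2.png",cv2.resize(s,(600,600),interpolation=2))
E
```

```text
[ 0.43800234 -0.32740389  0.25164013] [ 0.86523339 -1.14122797  0.13818331] 0.022694398617846886
```

View pics/g2.png

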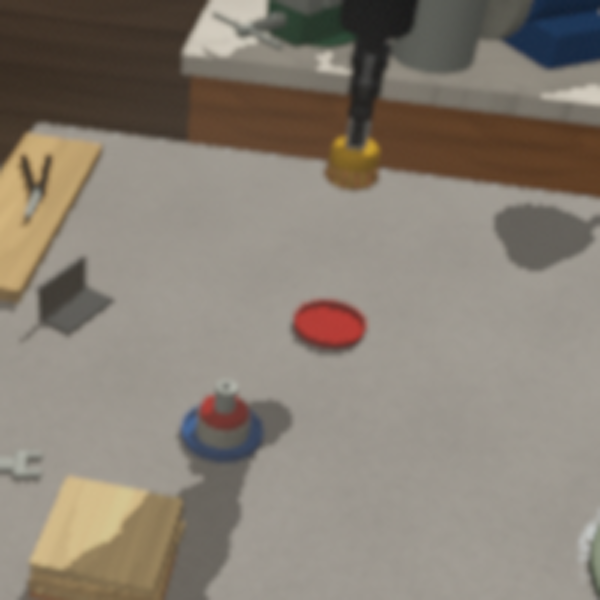

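The brush is held upright and the red tray is empty. Next it goes to the pile.

>>> move_arm(jaw=[255, 255, 255, 255, 255, 255, 255, 255, 255, 255], dp=[[0.012, -0.033, 0], [0.02, -0.0555, 0], [0.022, -0.061, 0], [0.023, -0.064, 0], [0.023, -0.064, 0], [0.023, -0.064, 0], [0.023, -0.064, 0], [0.022, -0.061, 0], [0.02, -0.0555, 0], [0.012, -0.033, 0]], rotation=[[0, 0, 0], [0, 0, 0], [0, 0, 0], [0, 0, 0], [0, 0, 0], [0, 0, 0], [0, 0, 0], [0, 0, 0], [0, 0, 0], [0, 0, 0]])

```text
clock: 5.38
position: [0.5972, 0.1195, 0.2473]
tool_rot: [-3.141, 0.002, 0.002]
force: [-0.8, -0.5, -3.5]
grip_width: 0.0223
```

```bash
python3 - <<'E'
from workcell import grab_frame,bot
from h import *
import cv2
t=grab_frame("top");grab_frame("side")
o=bot.observe();print(o["position"],o["tool_rot"],o["grip_width"],o["qpos"][6])
print(atz("side",315.8,147.8,.008))
cv2.imwrite("pics/g3.png",cv2.resize(t[170:270,340:440],(600,600),interpolation=2))
# red tray blob
h=cv2.cvtColor(t,cv2.COLOR_BGR2HSV);m=((h[...,1]>130)&((h[...,0]<9)|(h[...,0]>171))).astype("uint8")
for st in cv2.connectedComponentsWithStats(m)[2][1:]:
    if st[4]>100: print(st,atz("top",st[0]+st[2]/2-.5,st[1]+st[3]/2-.5,.010))
E
```

```text
[0.59718385 0.12059077 0.24715764] [-3.14040596e+00  2.14949279e-03  4.21707657e-03] 0.022383878711680478 -1.920119040790366
[ 0.43095359 -0.3184677   0.008     ]
[  66   96   99   34 2437] [0.89688815 0.55279345 0.01      ]
[190 141  22  19 172] [0.76419921 0.26217918 0.01      ]
[303 213  16  15 106] [ 0.52738752 -0.0988932   0.01      ]
[367 235  28  27 575] [ 0.43491457 -0.3223843   0.01      ]
```

>>> move_arm(jaw=[255, 255, 255, 255, 255, 255, 255], dp=[[0.0025, 0.004, 0.02], [0, 0, 0.05], [0, 0, 0.05], [0, 0, 0.045], [0, 0, 0.02], [0, 0, 0.01], [0, 0, 0]], rotation=[[0, 0, 0], [0, 0, 0], [0, 0, 0], [0, 0, 0], [0, 0, 0], [0, 0, 0], [0, 0, 0]])

```text
clock: 6.35
position: [0.5997, 0.1134, 0.0932]
tool_rot: [3.142, -0.0, -0.0]
force: [-0.0, 0.0, -1.1]
grip_width: 0.0225
```

```bash
python3 - <<'E'
from workcell import grab_frame,bot
import cv2
s=grab_frame("side")
o=bot.observe();print(o["position"],o["force"],o["tool_rot"])
cv2.imwrite("pics/g4.png",cv2.resize(s[150:270,190:310],(600,600),interpolation=2))
E
```

```text
[0.59998791 0.11356267 0.09370472] [-0.27313618 -0.45206559 -2.39219609] [-3.14137400e+00 -1.13029473e-03 -2.27792341e-04]
```

View pics/g4.png

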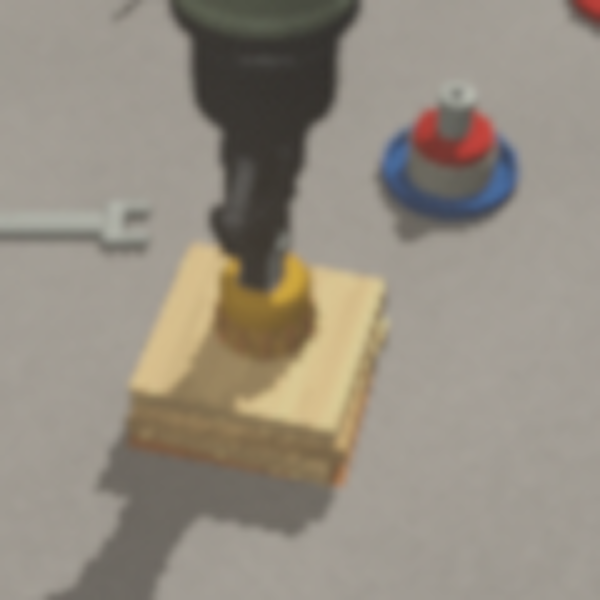

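The brush is over the middle of the pile. I'll lower it gently until it touches.

>>> move_arm(jaw=[255, 255, 255, 255], dp=[[0, 0, 0.005], [0, 0, 0.0025], [0, 0, 0.001], [0, 0, 0]], rotation=[[0, 0, 0], [0, 0, 0], [0, 0, 0], [0, 0, 0]])

```text
clock: 6.9
position: [0.6008, 0.1127, 0.0896]
tool_rot: [3.141, -0.004, -0.001]
force: [-14.1, -8.9, 46.4]
grip_width: 0.0224
```

>>> move_arm(jaw=[255, 255, 255], dp=[[0, 0, -0.002], [0, 0, -0.001], [0, 0, 0]], rotation=[[0, 0, 0], [0, 0, 0], [0, 0, 0]])

```text
clock: 7.28
position: [0.6005, 0.1133, 0.0898]
tool_rot: [3.141, -0.002, -0.0]
force: [-1.2, -6.0, 12.6]
grip_width: 0.0224
```

Light contact now. Release and rise.

>>> move_arm(jaw=[255, 200, 120, 0, 0, 0, 0, 0, 0, 0], dp=[[0, 0, -0.001], [0, 0, 0], [0, 0, 0], [0, 0, 0], [0, 0, 0], [0, 0, 0], [0, 0, -0.02], [0, 0, -0.06], [0, 0, -0.07], [0, 0, -0.05]], rotation=[[0, 0, 0], [0, 0, 0], [0, 0, 0], [0, 0, 0], [0, 0, 0], [0, 0, 0], [0, 0, 0], [0, 0, 0], [0, 0, 0], [0, 0, 0]])

```text
clock: 8.52
position: [0.5998, 0.1137, 0.2531]
tool_rot: [-3.141, -0.003, -0.0]
force: [0.3, -0.3, 0.3]
grip_width: 0.0855
```

>>> move_arm(jaw=[0, 0, 0, 0, 0, 0, 0], dp=[[-0.0186, 0.0525, 0], [-0.0186, 0.0525, 0], [-0.0186, 0.0525, 0], [-0.0186, 0.0525, 0], [-0.0186, 0.0525, 0], [0, 0, 0], [0, 0, 0]], rotation=[[0, 0, 0], [0, 0, 0], [0, 0, 0], [0, 0, 0], [0, 0, 0], [0, 0, 0], [0, 0, 0]])

```text
clock: 9.4
position: [0.5254, -0.0958, 0.2501]
tool_rot: [-3.141, -0.001, 0.0]
force: [0.4, 0.9, 0.3]
grip_width: 0.0853
```

```bash
python3 - <<'E'
from workcell import grab_frame,bot
import cv2
s=grab_frame("side")
o=bot.observe();print(o["position"],o["force"],o["tool_rot"])
cv2.imwrite("pics/g5.png",cv2.resize(s[100:280,170:350],(600,600),interpolation=2))
E
```

```text
[ 0.52549256 -0.09532972  0.24987408] [0.61972611 0.10057023 0.418978  ] [-3.14118161e+00 -8.20241101e-04  1.06938375e-03]
```

View pics/g5.png

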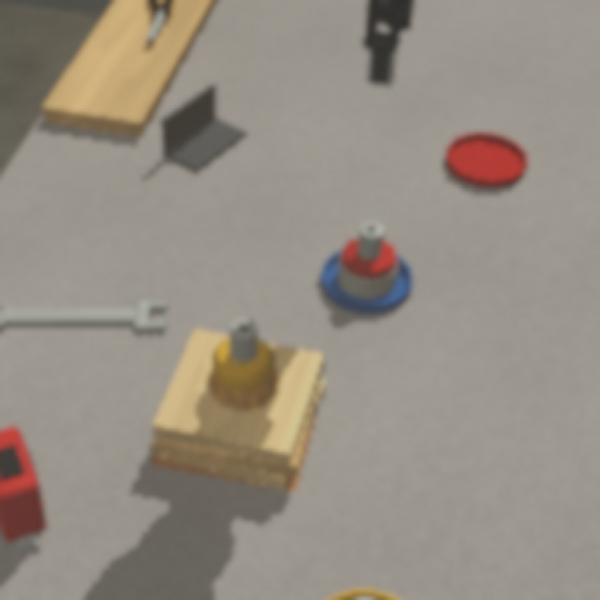

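The brush stands upright on the pile, released. Next I descend on the stone.

>>> move_arm(jaw=[0, 0, 0, 0, 0, 0, 0], dp=[[0, 0.001, 0.05], [0, 0, 0.06], [0, 0, 0.06], [0, 0, 0.05], [0, 0, 0.037], [0, 0, 0], [0, 0, 0]], rotation=[[0, 0, 0], [0, 0, 0], [0, 0, 0], [0, 0, 0], [0, 0, 0], [0, 0, 0], [0, 0, 0]])

```text
clock: 10.32
position: [0.5259, -0.0966, 0.0448]
tool_rot: [-3.142, -0.001, 0.001]
force: [0.5, -0.0, 0.6]
grip_width: 0.0854
```

>>> move_arm(jaw=[255, 255, 255, 255, 255, 255], dp=[[0, 0, 0.001], [0, 0, 0], [0, 0, 0], [0, 0, 0], [0, 0, 0], [0, 0, 0]], rotation=[[0, 0, 0], [0, 0, 0], [0, 0, 0], [0, 0, 0], [0, 0, 0], [0, 0, 0]])

```text
clock: 11.08
position: [0.5252, -0.0971, 0.0434]
tool_rot: [-3.142, -0.0, -0.0]
force: [-2.5, 1.5, 9.2]
grip_width: 0.0222
```

>>> move_arm(jaw=[255, 255, 255, 255, 255, 255, 255], dp=[[0, 0, -0.01], [0, 0, -0.03], [0, 0, -0.04], [0, 0, -0.04], [0, 0, -0.02], [0, 0, 0], [0, 0, 0]], rotation=[[0, 0, 0], [0, 0, 0], [0, 0, 0], [0, 0, 0], [0, 0, 0], [0, 0, 0], [0, 0, 0]])

```text
clock: 11.95
position: [0.5245, -0.0971, 0.1538]
tool_rot: [-3.141, 0.001, 0.0]
force: [0.1, -0.3, -2.0]
grip_width: 0.022
```

>>> move_arm(jaw=[255, 255, 255, 255, 255, 255, 255, 255], dp=[[-0.013, 0.033, 0], [-0.0206, 0.0517, 0], [-0.0225, 0.0564, 0], [-0.0225, 0.0564, 0], [-0.0206, 0.0517, 0], [-0.013, 0.033, 0], [0, 0, 0], [0, 0, 0]], rotation=[[0, 0, 0], [0, 0, 0], [0, 0, 0], [0, 0, 0], [0, 0, 0], [0, 0, 0], [0, 0, 0], [0, 0, 0]])

```text
clock: 12.95
position: [0.4352, -0.3221, 0.154]
tool_rot: [-3.14, 0.001, 0.0]
force: [0.3, 0.5, -2.7]
grip_width: 0.0224
```

>>> move_arm(jaw=[255, 255, 255, 255, 255, 255, 255], dp=[[-0.001, 0, 0.03], [0, 0, 0.04], [0, 0, 0.04], [0, 0, 0.02], [0, 0, 0.004], [0, 0, 0], [0, 0, 0]], rotation=[[0, 0, 0], [0, 0, 0], [0, 0, 0], [0, 0, 0], [0, 0, 0], [0, 0, 0], [0, 0, 0]])

```text
clock: 13.82
position: [0.435, -0.3232, 0.0486]
tool_rot: [3.141, -0.001, -0.0]
force: [0.8, 0.6, -3.2]
grip_width: 0.0222
```

```bash
python3 - <<'E'
from workcell import grab_frame,bot
import cv2
s=grab_frame("side")
o=bot.observe();print(o["position"],o["force"],o["tool_rot"])
cv2.imwrite("pics/g6.png",cv2.resize(s[90:190,260:360],(600,600),interpolation=2))
E
```

```text
[ 0.43491464 -0.32316792  0.04855125] [-0.21170184 -0.00950398 -1.56102644] [ 3.14087638e+00 -1.12804456e-03 -9.88460481e-05]
```

View pics/g6.png

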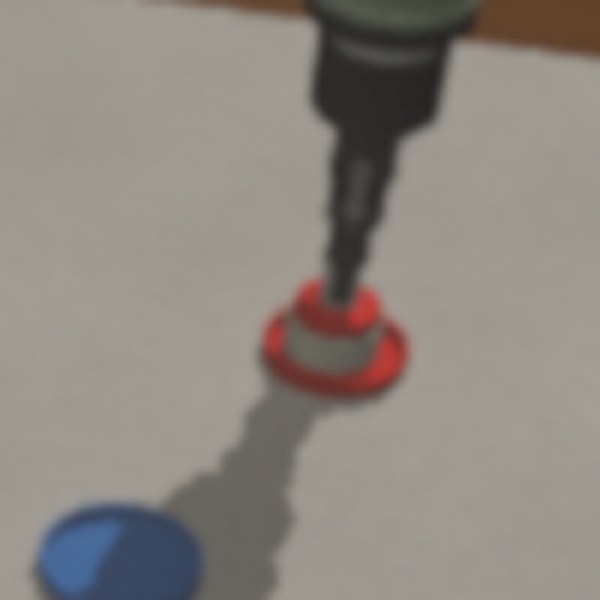

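The stone is centred in the red tray and just above its floor. The blue tray is empty. Lowering slowly.

>>> move_arm(jaw=[255, 255, 255, 255], dp=[[0, 0, 0.0025], [0, 0, 0.0015], [0, 0, 0.001], [0, 0, 0]], rotation=[[0, 0, 0], [0, 0, 0], [0, 0, 0], [0, 0, 0]])

```text
clock: 14.38
position: [0.4345, -0.3229, 0.0436]
tool_rot: [-3.141, 0.0, -0.0]
force: [-0.2, -0.4, -2.1]
grip_width: 0.0224
```

>>> move_arm(jaw=[255, 255, 255], dp=[[0, 0, 0.001], [0, 0, 0], [0, 0, 0]], rotation=[[0, 0, 0], [0, 0, 0], [0, 0, 0]])

```text
clock: 14.75
position: [0.4345, -0.323, 0.0434]
tool_rot: [3.141, -0.0, -0.0]
force: [-2.8, 1.7, 10.1]
grip_width: 0.0228
```

Contact. Release and rise. The blue tray position comes from fresh images.

>>> move_arm(jaw=[200, 120, 0, 0, 0, 0, 0, 0, 0, 0], dp=[[0, 0, 0], [0, 0, 0], [0, 0, 0], [0, 0, 0], [0, 0, 0], [0, 0, -0.02], [0, 0, -0.06], [0, 0, -0.07], [0, 0, -0.07], [0, 0, -0.04]], rotation=[[0, 0, 0], [0, 0, 0], [0, 0, 0], [0, 0, 0], [0, 0, 0], [0, 0, 0], [0, 0, 0], [0, 0, 0], [0, 0, 0], [0, 0, 0]])

```text
clock: 16.0
position: [0.4348, -0.3232, 0.255]
tool_rot: [3.14, -0.003, -0.0]
force: [0.6, -0.3, -0.2]
grip_width: 0.0855
```

```bash
python3 - <<'E'
from workcell import grab_frame,bot
from h import *
import cv2
t=grab_frame("top");s=grab_frame("side");print(bot.observe()["position"])
for n,im in(("top",t),("side",s)):
  h=cv2.cvtColor(im,cv2.COLOR_BGR2HSV);m=((h[...,1]>110)&(abs(h[...,0].astype(int)-110)<14)).astype("uint8")
  for st in cv2.connectedComponentsWithStats(m)[2][1:]:
    if st[4]>60: print(n,st,atz(n,st[0]+st[2]/2-.5,st[1]+st[3]/2-.5,.009))
cv2.imwrite("pics/g7.png",cv2.resize(s[80:280,190:390],(600,600),interpolation=2))
E
```

```text
[ 0.43555922 -0.32364133  0.25547019]
top [296 208  26  26 426] [ 0.5258803  -0.09243243  0.009     ]
side [ 376   15   45   47 1389] [ 0.08263547 -1.53370518  0.009     ]
side [468  97   8  17  66] [-0.19980941 -0.81480154  0.009     ]
side [267 176  21  16 219] [ 0.53312258 -0.08521248  0.009     ]
side [269 286  19  15 138] [0.45323288 0.31573247 0.009     ]
```

View pics/g7.png

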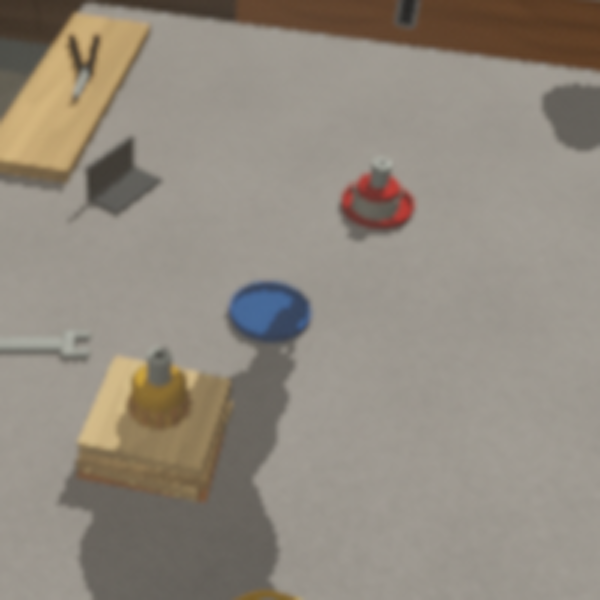

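Stone upright in the red tray, brush still upright on the pile. Going to the pad.

>>> move_arm(jaw=[0, 0, 0, 0, 0, 0, 0, 0, 0, 0], dp=[[0.0018, -0.0615, 0], [0.0018, -0.0615, 0], [0.0018, -0.0615, 0], [0.0018, -0.0615, 0], [0.0018, -0.0615, 0], [0.0018, -0.0615, 0], [0.0018, -0.0615, 0], [0.0018, -0.0615, 0], [0.0018, -0.0615, 0], [0.0018, -0.0615, 0]], rotation=[[0, 0, 0], [0, 0, 0], [0, 0, 0], [0, 0, 0], [0, 0, 0], [0, 0, 0], [0, 0, 0], [0, 0, 0], [0, 0, 0], [0, 0, 0]])

```text
clock: 17.35
position: [0.4485, 0.1705, 0.2511]
tool_rot: [3.141, -0.0, -0.0]
force: [1.0, -0.6, -0.2]
grip_width: 0.0856
```

>>> move_arm(jaw=[0, 0, 0, 0, 0, 0], dp=[[0.0015, -0.06, 0], [0.0015, -0.06, 0], [0.0015, -0.045, 0], [0, -0.02, 0], [0, 0, 0], [0, 0, 0]], rotation=[[0, 0, 0], [0, 0, 0], [0, 0, 0], [0, 0, 0], [0, 0, 0], [0, 0, 0]])

```text
clock: 18.1
position: [0.4528, 0.3157, 0.2509]
tool_rot: [3.141, -0.0, -0.001]
force: [0.2, 0.5, 0.8]
grip_width: 0.0856
```

>>> move_arm(jaw=[0, 0, 0, 0, 0, 0, 0, 0], dp=[[0.0005, -0.001, 0.05], [0, 0, 0.06], [0, 0, 0.06], [0, 0, 0.05], [0, 0, 0.035], [0, 0, 0.02], [0, 0, 0], [0, 0, 0]], rotation=[[0, 0, 0], [0, 0, 0], [0, 0, 0], [0, 0, 0], [0, 0, 0], [0, 0, 0], [0, 0, 0], [0, 0, 0]])

```text
clock: 19.1
position: [0.4536, 0.318, 0.032]
tool_rot: [-3.141, -0.001, -0.0]
force: [0.6, -0.2, 0.8]
grip_width: 0.0852
```

>>> move_arm(jaw=[255, 255, 255, 255, 255, 255], dp=[[0, 0, 0], [0, 0, 0], [0, 0, 0], [0, 0, 0], [0, 0, 0], [0, 0, 0]], rotation=[[0, 0, 0], [0, 0, 0], [0, 0, 0], [0, 0, 0], [0, 0, 0], [0, 0, 0]])

```text
clock: 19.85
position: [0.453, 0.3179, 0.0313]
tool_rot: [3.142, -0.0, -0.0]
force: [-1.2, -0.8, 8.3]
grip_width: 0.0225
```

>>> move_arm(jaw=[255, 255, 255, 255, 255, 255, 255, 255], dp=[[0, 0, -0.01], [0, 0, -0.03], [0, 0, -0.05], [0, 0, -0.06], [0, 0, -0.06], [0, 0, -0.04], [0, 0, -0.02], [0, 0, 0]], rotation=[[0, 0, 0], [0, 0, 0], [0, 0, 0], [0, 0, 0], [0, 0, 0], [0, 0, 0], [0, 0, 0], [0, 0, 0]])

```text
clock: 20.85
position: [0.453, 0.318, 0.2472]
tool_rot: [-3.141, -0.001, -0.0]
force: [-1.0, -1.1, -2.7]
grip_width: 0.0223
```

>>> move_arm(jaw=[255, 255, 255, 255, 255, 255, 255, 255, 255, 255], dp=[[0.0055, 0.031, 0], [0.0091, 0.0513, 0], [0.01, 0.0565, 0], [0.0105, 0.059, 0], [0.0105, 0.059, 0], [0.0105, 0.059, 0], [0.0105, 0.059, 0], [0.01, 0.0565, 0], [0.0091, 0.0513, 0], [0.0055, 0.031, 0]], rotation=[[0, 0, 0], [0, 0, 0], [0, 0, 0], [0, 0, 0], [0, 0, 0], [0, 0, 0], [0, 0, 0], [0, 0, 0], [0, 0, 0], [0, 0, 0]])

```text
clock: 22.1
position: [0.5252, -0.0952, 0.2451]
tool_rot: [3.141, 0.003, -0.002]
force: [1.3, 0.3, -2.5]
grip_width: 0.0225
```

```bash
python3 - <<'E'
from workcell import grab_frame,bot
from h import *
import cv2
t=grab_frame("top");s=grab_frame("side");o=bot.observe();print(o["position"],o["grip_width"],o["tool_rot"])
for n,im in(("top",t),("side",s)):
  h=cv2.cvtColor(im,cv2.COLOR_BGR2HSV);m=((h[...,1]>110)&(abs(h[...,0].astype(int)-20)<8)).astype("uint8")
  for st in cv2.connectedComponentsWithStats(m)[2][1:]:
    if st[4]>60: print(n,st,atz(n,st[0]+st[2]/2-.5,st[1]+st[3]/2-.5,.009))
cv2.imwrite("pics/g8.png",np.hstack([cv2.resize(i,(400,400),interpolation=2) for i in(s[120:320,190:390],t[180:280,150:250])]))
E
```

```text
[ 0.52520674 -0.09590034  0.24504746] 0.022287155817705406 [ 3.14075277e+00  2.71700184e-03 -3.77367842e-03]
top [427  96  54  34 491] [ 0.88057926 -0.5810595   0.009     ]
top [ 13 186  22  21 117] [0.61627426 0.85165316 0.009     ]
top [236 189  18  17 175] [0.6051672  0.11612122 0.009     ]
top [ 23 200  14  31 119] [0.55277859 0.82837288 0.009     ]
top [  7 231  42  52 454] [0.41667175 0.82831088 0.009     ]
top [171 231  28  28 612] [0.45144609 0.31262988 0.009     ]
top [ 27 236  21  19  71] [0.45386404 0.7986344  0.009     ]
top [ 14 291  20  34 162] [0.25317031 0.83328052 0.009     ]
top [ 12 326  30  29 154] [0.15097774 0.81837771 0.009     ]
top [ 10 340  24  23 114] [0.11682738 0.83285399 0.009     ]
top [ 13 357  24  27 149] [0.05812704 0.82019062 0.009     ]
side [269  66  13  22 157] [ 0.68905107 -0.84240359  0.009     ]
side [ 298   71  174   42 3551] [ 0.17308222 -0.83503005  0.009     ]
side [233 202  20  21 301] [0.61038891 0.06928276 0.009     ]
side [262 277  36  34 974] [0.44932871 0.31618428 0.009     ]
side [ 47 336  10  10  67] [0.92170623 0.55898985 0.009     ]
side [ 60 340   9  10  63] [0.88956414 0.56016841 0.009     ]
side [ 34 346  10  10  76] [0.93519262 0.58536323 0.009     ]
side [ 47 350  10  10  71] [0.90256063 0.58606957 0.009     ]
```

View pics/g8.png

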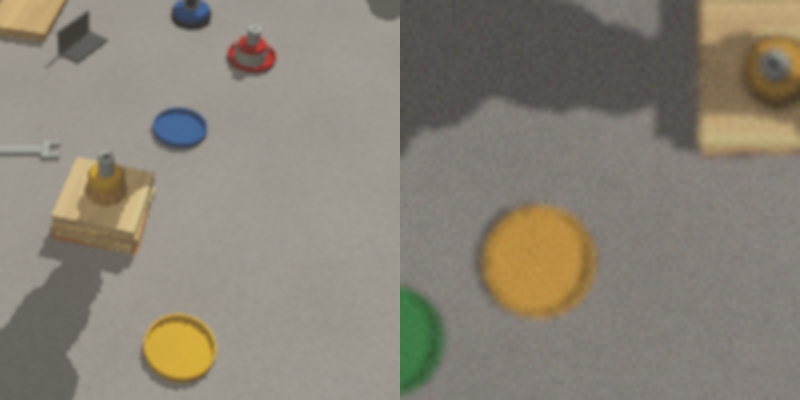

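The pad is held upright, and the yellow tray is empty with its centre near (0.451, 0.313). Lowering over the blue tray.

>>> move_arm(jaw=[255, 255, 255, 255, 255, 255, 255, 255], dp=[[0, -0.001, 0.03], [0, 0, 0.05], [0, 0, 0.06], [0, 0, 0.055], [0, 0, 0.04], [0, 0, 0.025], [0, 0, 0], [0, 0, 0]], rotation=[[0, 0, 0], [0, 0, 0], [0, 0, 0], [0, 0, 0], [0, 0, 0], [0, 0, 0], [0, 0, 0], [0, 0, 0]])

```text
clock: 23.2
position: [0.5258, -0.0918, 0.0392]
tool_rot: [-3.141, 0.0, 0.0]
force: [-0.2, -0.3, -1.9]
grip_width: 0.0221
```

>>> move_arm(jaw=[255, 255, 255, 255, 255], dp=[[0, 0, 0.004], [0, 0, 0.003], [0, 0, 0.002], [0, 0, 0], [0, 0, 0]], rotation=[[0, 0, 0], [0, 0, 0], [0, 0, 0], [0, 0, 0], [0, 0, 0]])

```text
clock: 23.82
position: [0.5259, -0.0922, 0.0318]
tool_rot: [-3.142, -0.0, -0.0]
force: [1.0, -0.0, -2.0]
grip_width: 0.0225
```

>>> move_arm(jaw=[255, 255, 255], dp=[[0, 0, 0.001], [0, 0, 0], [0, 0, 0]], rotation=[[0, 0, 0], [0, 0, 0], [0, 0, 0]])

```text
clock: 24.2
position: [0.526, -0.0922, 0.0313]
tool_rot: [3.142, -0.0, -0.0]
force: [-2.2, 0.3, 7.6]
grip_width: 0.0226
```

Contact. Release, rise and look.

>>> move_arm(jaw=[200, 120, 0, 0, 0, 0, 0, 0, 0, 0], dp=[[0, 0, 0], [0, 0, 0], [0, 0, 0], [0, 0, 0], [0, 0, 0], [0, 0, -0.02], [0, 0, -0.06], [0, 0, -0.07], [0, 0, -0.07], [0, 0, -0.05]], rotation=[[0, 0, 0], [0, 0, 0], [0, 0, 0], [0, 0, 0], [0, 0, 0], [0, 0, 0], [0, 0, 0], [0, 0, 0], [0, 0, 0], [0, 0, 0]])

```text
clock: 25.45
position: [0.526, -0.0922, 0.2507]
tool_rot: [3.141, -0.003, -0.0]
force: [0.1, 0.1, -0.8]
grip_width: 0.0852
```

```bash
python3 - <<'E'
from workcell import grab_frame,bot
from h import *
import cv2
t=grab_frame("top");s=grab_frame("side");o=bot.observe();print(o["position"])
cv2.imwrite("pics/g9.png",np.hstack([cv2.resize(i,(400,400),interpolation=2) for i in(s[140:240,200:300],t[170:220,215:265])]))
E
```

```text
[ 0.52739409 -0.09237831  0.25212469]
```

View pics/g9.png

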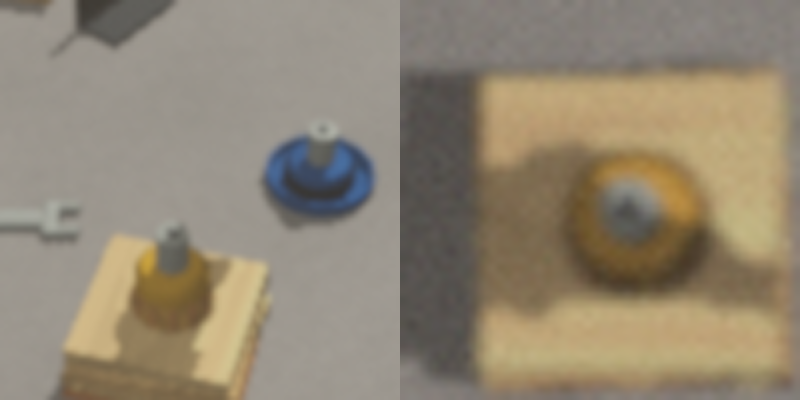

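Pad upright in the blue tray; brush where it was released, about (0.600, 0.1135). Fetching it.

>>> move_arm(jaw=[0, 0, 0, 0, 0, 0, 0], dp=[[0.0185, -0.0514, 0], [0.0185, -0.0514, 0], [0.0185, -0.0514, 0], [0.0185, -0.0514, 0], [0.0185, -0.0514, 0], [0, 0, 0], [0, 0, 0]], rotation=[[0, 0, 0], [0, 0, 0], [0, 0, 0], [0, 0, 0], [0, 0, 0], [0, 0, 0], [0, 0, 0]])

```text
clock: 26.42
position: [0.5995, 0.1128, 0.2468]
tool_rot: [3.141, 0.001, -0.0]
force: [0.6, -0.7, -0.7]
grip_width: 0.0853
```

```bash
python3 -c "
from h import *
print(tri(('top',243.3,195.8),('side',200+172/4-.4,140+230/4-.4)),atz('top',243.3,195.8,.113))"
```

```text
[0.59766474 0.11424212 0.11788628] [0.5975249  0.11440684 0.113     ]
```

>>> move_arm(jaw=[0, 0, 0, 0, 0, 0, 0], dp=[[-0.0005, -0.001, 0.04], [0, 0, 0.055], [0, 0, 0.05], [0, 0, 0.03], [0, 0, 0.02], [0, 0, 0], [0, 0, 0]], rotation=[[0, 0, 0], [0, 0, 0], [0, 0, 0], [0, 0, 0], [0, 0, 0], [0, 0, 0], [0, 0, 0]])

```text
clock: 27.3
position: [0.6, 0.1141, 0.092]
tool_rot: [-3.141, -0.001, -0.0]
force: [0.3, 0.2, -0.6]
grip_width: 0.0852
```

>>> move_arm(jaw=[255, 255, 255, 255, 255, 255], dp=[[0, 0, 0], [0, 0, 0], [0, 0, 0], [0, 0, 0], [0, 0, 0], [0, 0, 0]], rotation=[[0, 0, 0], [0, 0, 0], [0, 0, 0], [0, 0, 0], [0, 0, 0], [0, 0, 0]])

```text
clock: 28.05
position: [0.5996, 0.1141, 0.0912]
tool_rot: [3.142, -0.0, -0.0]
force: [-1.4, -0.8, 6.2]
grip_width: 0.0222
```

>>> move_arm(jaw=[255, 255, 255, 255, 255, 255, 255], dp=[[0, 0, -0.01], [0, 0, -0.03], [0, 0, -0.04], [0, 0, -0.04], [0, 0, -0.02], [0, 0, 0], [0, 0, 0]], rotation=[[0, 0, 0], [0, 0, 0], [0, 0, 0], [0, 0, 0], [0, 0, 0], [0, 0, 0], [0, 0, 0]])

```text
clock: 28.92
position: [0.5989, 0.1141, 0.2017]
tool_rot: [3.141, 0.002, 0.0]
force: [0.2, 0.3, -2.4]
grip_width: 0.0223
```

>>> move_arm(jaw=[255, 255, 255, 255, 255, 255, 255, 255], dp=[[-0.0216, -0.029, 0], [-0.0339, -0.0456, 0], [-0.037, -0.0498, 0], [-0.037, -0.0498, 0], [-0.0339, -0.0456, 0], [-0.0216, -0.029, 0], [0, 0, 0], [0, 0, 0]], rotation=[[0, 0, 0], [0, 0, 0], [0, 0, 0], [0, 0, 0], [0, 0, 0], [0, 0, 0], [0, 0, 0], [0, 0, 0]])

```text
clock: 29.92
position: [0.4516, 0.3126, 0.2021]
tool_rot: [3.141, 0.001, -0.0]
force: [0.4, -0.8, -1.9]
grip_width: 0.0225
```

>>> move_arm(jaw=[255, 255, 255, 255, 255, 255, 255, 255], dp=[[0, 0, 0.03], [0, 0, 0.05], [0, 0, 0.05], [0, 0, 0.035], [0, 0, 0.015], [0, 0, 0.003], [0, 0, 0], [0, 0, 0]], rotation=[[0, 0, 0], [0, 0, 0], [0, 0, 0], [0, 0, 0], [0, 0, 0], [0, 0, 0], [0, 0, 0], [0, 0, 0]])

```text
clock: 30.92
position: [0.452, 0.3135, 0.0574]
tool_rot: [-3.141, -0.001, -0.0]
force: [0.2, 0.1, -2.8]
grip_width: 0.0224
```

```bash
python3 - <<'E'
from workcell import grab_frame,bot
from h import *
import cv2
t=grab_frame("top");s=grab_frame("side");o=bot.observe();print(o["position"],o["force"])
cv2.imwrite("pics/g10.png",np.hstack([cv2.resize(i,(400,400),interpolation=2) for i in(s[230:330,230:330],t[194:294,133:233])]))
E
```

```text
[0.45181093 0.31347274 0.05719059] [ 0.30521289  0.54971501 -3.1527257 ]
```

View pics/g10.png

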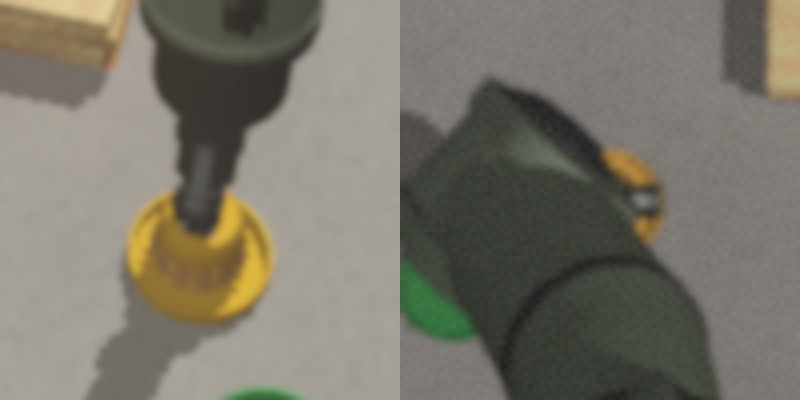

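The brush is inside the yellow tray ring, a few mm above the floor.

>>> move_arm(jaw=[255, 255, 255, 255, 255], dp=[[0, 0, 0.003], [0, 0, 0.002], [0, 0, 0.002], [0, 0, 0], [0, 0, 0]], rotation=[[0, 0, 0], [0, 0, 0], [0, 0, 0], [0, 0, 0], [0, 0, 0]])

```text
clock: 31.65
position: [0.4515, 0.3133, 0.0509]
tool_rot: [-3.142, 0.0, 0.0]
force: [1.0, 1.0, -1.3]
grip_width: 0.0223
```

>>> move_arm(jaw=[255, 255, 255], dp=[[0, 0, 0.001], [0, 0, 0], [0, 0, 0]], rotation=[[0, 0, 0], [0, 0, 0], [0, 0, 0]])

```text
clock: 32.02
position: [0.4515, 0.3133, 0.0501]
tool_rot: [-3.142, 0.0, -0.0]
force: [-0.1, 0.7, -1.6]
grip_width: 0.0223
```

>>> move_arm(jaw=[255, 255, 255], dp=[[0, 0, 0.001], [0, 0, 0], [0, 0, 0]], rotation=[[0, 0, 0], [0, 0, 0], [0, 0, 0]])

```text
clock: 32.4
position: [0.4515, 0.3133, 0.0493]
tool_rot: [3.142, 0.0, -0.0]
force: [-0.4, -0.3, -2.5]
grip_width: 0.0225
```

>>> move_arm(jaw=[255, 255, 255, 255], dp=[[0, 0, 0.0008], [0, 0, 0], [0, 0, 0], [0, 0, 0]], rotation=[[0, 0, 0], [0, 0, 0], [0, 0, 0], [0, 0, 0]])

```text
clock: 32.9
position: [0.4516, 0.3132, 0.0491]
tool_rot: [3.142, -0.0, -0.0]
force: [-3.3, -3.0, 9.6]
grip_width: 0.0221
```

Contact. Release, rise, final look.

>>> move_arm(jaw=[200, 120, 0, 0, 0, 0, 0, 0, 0, 0], dp=[[0, 0, 0], [0, 0, 0], [0, 0, 0], [0, 0, 0], [0, 0, 0], [0, 0, -0.02], [0, 0, -0.06], [0, 0, -0.07], [0, 0, -0.07], [0, 0, -0.04]], rotation=[[0, 0, 0], [0, 0, 0], [0, 0, 0], [0, 0, 0], [0, 0, 0], [0, 0, 0], [0, 0, 0], [0, 0, 0], [0, 0, 0], [0, 0, 0]])

```text
clock: 34.15
position: [0.4518, 0.3135, 0.2608]
tool_rot: [-3.139, -0.003, -0.0]
force: [-0.4, -0.2, -0.8]
grip_width: 0.0851
```

>>> move_arm(jaw=[0, 0, 0, 0, 0], dp=[[0, 0.06, -0.02], [0, 0.06, -0.02], [0, 0.06, 0], [0, 0.03, 0], [0, 0, 0]], rotation=[[0, 0, 0], [0, 0, 0], [0, 0, 0], [0, 0, 0], [0, 0, 0]])

```text
clock: 34.78
position: [0.4515, 0.1436, 0.2899]
tool_rot: [-3.141, -0.001, -0.003]
force: [-0.5, 1.2, -0.3]
grip_width: 0.0849
```

```bash
python3 - <<'E'
from workcell import grab_frame,bot
from h import *
import cv2
t=grab_frame("top");s=grab_frame("side");o=bot.observe();print(o["clock"],o["position"],o["force"])
cv2.imwrite("pics/g11.png",np.hstack([cv2.resize(i,(400,400),interpolation=2) for i in(s[110:320,150:360],t[120:290,130:400])]))
E
```

```text
34.875 [0.4514219  0.14577763 0.28944314] [-0.63994439  0.79700542  0.5973397 ]
```

View pics/g11.png

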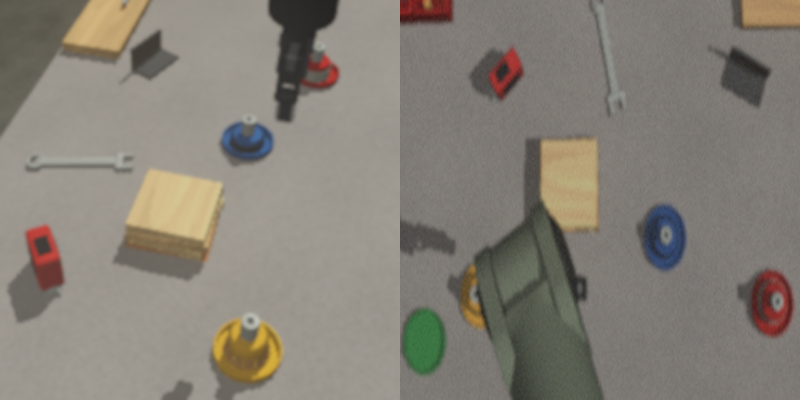

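All three stand upright in their own trays, the bystanders are unmoved and the arm is clear. Handing in.

```bash
python3 -c "
from workcell import workorder
print(workorder.job_done())"
```

```text
the job is handed in; nothing more can be done
None
```

The job is handed in: each attachment stands upright and released in the tray of its own colour, at about 35 s of the 118 s limit. I parked the wire brush on the pile and let go of it there. Then I moved the stone to red and the pad to blue, and fetched the brush to yellow.

- **Final picture:** All three look upright in their own trays, the pile is empty, and the arm is clear. The tape measure, spanner and angle iron look unmoved by eye; I did not measure them.
- **Forces:** Contact when setting down in the trays was about 8–10 N. The first touch on the pile reached about 46 N on the vertical axis at the wrist, through the held brush. That is under the 120 N wrist limit, and I eased it off before release.
- **Disagreement:** The cameras put the pile top at about 40 mm; contact suggested about 44 mm. The side camera's tray centres were also up to about 10 mm off the top camera's. I placed by the top camera, and the fits in the pictures agreed with it.

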